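Scan the amber bottle's code tag

ROBOT

A 7-joint arm with a two-finger parallel gripper is mounted at the origin on a cart in front of the work surface, level with it; the furniture and walls round the work are solid. World frame = base frame: x ahead of the robot, y to its left, z up, the work surface at z = 0. Lengths are in m, angles in degrees, forces in N, time in s.
With the tool pointing down it reaches from about 0.425 to 0.875 m from the base axis. Payload 4.7 kg.
Tool frame: the origin (TCP) lies midway between the tips of the shut fingers; the grasp point (between the pads) lies 19 mm behind it (env.grip_depth is the distance from the TCP to the grasp point, in m); z points along the fingers, y is the line along which they close (so a half turn about z gives the same grasp; the last joint's range is limited). The gripper opens to 87 mm and grips with 3 to 60 N. Pads are 19 mm wide; open, the fingers measure 117 mm over their backs; the gripper's body (75 mm by 190 mm) begins 51 mm behind the grasp point.
Start: joints at [74.204, 18.392, -4.016, 83.108, 1.295, 78.541, -3.26], TCP at [0.186, -0.623, 0.223] pointing down, gripper open.
Joint ranges: [-163.93, 163.93], [-17.29, 119.83], [-79.2, 71.16], [3.27, 140.29], [-89.18, 269.18], [5.43, 117.66], [-154.24, 154.24]. Speed limits (degrees/s): [147.25, 147.25, 180, 180, 180, 180, 180].

INTERFACE

Orientations are given as [roll, pitch, yaw] about the fixed x, y, z axes, in that order (R = Rz(yaw) Ry(pitch) Rx(roll)).
In Python, from cell import get_obs, optics, env, nets gives the robot as it stands.
- The arm moves only by the shell command python3 -m creep 'ROWS' [FORCE]. ROWS is JSON, a list of rows, each an object of numbers: "wx", "wy", "wz": the turn, a rotation vector about the tool's x, y, z in degrees; "tx", "ty", "tz": the shift along the tool's x, y, z in mm; "gripper": the opening, from -1 (shut) to 1 (fully open). A call has 1 to 5 rows; each row is the pose to reach, as a shift and turn from the pose commanded when the call began, along the tool's axes at that moment; what a row does not reach only later rows make up. A row lasts 1/12 s, in which the tool goes at most 41.7 mm and 7.16 degrees, less where a joint would pass 70% of its speed; a pose out of reach is approached as far as the arm can. A call with a gripper value outside its range is refused whole. The fingers move at their own pace and stop on an object; FORCE is the grip in N (left out, the last holds). Time passes only in rows, so rows that repeat a pose let the fingers close. It gives the time, the measured TCP pose, the force, the opening and the grip force at its end, in the units of the state.
- get_obs(): the state, without advancing time (a new reading comes with each control period).
- optics.read_camera(name): name is "scene" or "top" or "wrist"; returns (picture, depth): 480x640x3 uint8, red, green, blue; 480x640 float32, m along the optical axis (not along the pixel's ray), 0 where there is no reading.
- optics.camera_info(name): a dict with "fovy" (degrees; the focal length in pixels is half the picture's height over the tangent of half this angle, whatever the lens; pixels are square), "cx", "cy" (the principal point, pixels), "R" (3x3) and "t" (3): a world point X has camera coordinates R X + t; the wrist camera has in their place "tool_from_camera" (4x4, takes a point from camera to tool coordinates, whose origin is the TCP and whose axes are the flange's). Camera axes: x right, y down, z forward; pixel columns grow to the right and rows downward; lengths in m; the calibration is good to about 2 mm. A picture is of the moment at which its call begins: read the wrist's pose just before it. camera_info takes no time and is no camera call.
- env.sign_off(): hands the job in; it is judged then, once.
Trained networks look in the newest picture that a camera, given by its name, has taken for a name from the list of things; names that differ only in an ending like _2 or _b are one class to them, and where a whole thing is asked for, a point or a joint stands for the part that bears it (a point fixed in the world has none). Each returns a list of dicts, best first, with "confidence" (0 to 1); they miss things now and then, are a little off and sometimes report something else, mostly with a low value. They report only what shows in the picture. A call takes as long as a camera call. They do not tell look-alikes from the thing itself.
- nets.look_for(query, camera): "point" ([x, y, z] in m, in world coordinates, good to about 4 mm: the middle of the surface that is visible of it).
- nets.place_of(query, camera): "point" ([x, y, z] in m, in world coordinates, good to about 4 mm: a listed point, or the origin of a listed thing).
The state is a dict: "time_s": time; "qpos": joint angles; "joint_velocities": joint speeds; "effort": joint torques, N m; "tool_pos": TCP position; "tool_rot": TCP orientation; "force": force on the tool from outside, world axes, zero at the start; "wrist_torque": the same for the moment, N m; "grip_width": finger opening in m; "grasp_force": force on a finger pad.
Only numpy, scipy, OpenCV 4.12 (cv2) and the standard library are available. Lean on these libraries where they do the work, as an engineer would, in place of code of your own. Each camera call takes 0.05 s, during which the arm holds its last target. There are 200 camera calls.

TASK

Pick up the yellow code reader from its blue mat and aim its red window squarely at the square code tag on the amber bottle that carries one, from about 5 cm away, holding it steady there for two seconds. Then lay the reader back flat on the mat and let go; do not move either of the two tagged bottles.

Things in the scene. Friction and masses are not known exactly. Their poses are not given: they have to be found in the camera images.
- reader: Hand code reader, a bar lying flat along its x, 120 g. Yellow handle 28 mm wide, 34 high, x = -70 to +35 mm; black head 40 wide, 36 high, to x = +64 mm. Origin: centre of the underside, near the centre of mass; x points to the window, z up. Red window: the head's front face, centre x = +64, y = 0, z = +18 mm, looks along +x. Grasp the handle across its width (y), near the origin.
- mat: Flat blue anti-slip mat, fixed, 180 x 100 x 3 mm; origin at the centre of its underside, x along its 180 mm length, z up, top at z = 3 mm. The reader lies on it at the start, pointing roughly along the mat's x.
- amber_bottle_code (a point): Centre of the black-and-white code tag (20 mm square) on the amber glass bottle with black dropper cap (a like bottle far back has no tag), 48 mm above the worktop. The tag's face looks along the point's own -x; z is up. The bottle is loose, upright, 42 mm in diameter, 116 mm high; its axis lies 23 mm behind the tag (along +x).
- white_bottle_code (a point): Centre of a like code tag on the other bottle, white with a blue cap (not the one to scan); same axes, 48 mm above the worktop. That bottle is loose, upright, 48 mm in diameter and 102 mm high; its axis lies 26 mm behind the tag (along +x).
There are look-alikes about, which are no part of the job. Of the things shaped like the reader, the yellow one is meant.

How it is judged:
By the outcome, as a careful person would: the job done as asked, in the order asked, and still so for the second after the job is handed in, with the robot touching nothing.
It also fails if it takes over 56 s, if anything falls off the work surface, if the arm or the gripper's body presses on something with over 40 N, if the wrist force passes 120 N, or if a joint passes its speed limit or range.

## Working session

There is one attempt and no reset: what is moved stays moved. The work goes in short steps, Python scripts to look and compute and a shell command to move; the robot and the scene stay as the last step left them, time stands still between calls to the robot, and variables do not carry over. Pictures are saved under pics/ and viewed, at most 10 in all, crops included, and the job is handed in when it is done.

```bash
ls; mkdir -p pics; cat > h.py <<'E'
import numpy as np,cv2
from scipy.spatial.transform import Rotation as Ro
from cell import get_obs, optics, env, nets
def cam(n,o=None):
    i=optics.camera_info(n); f=240/np.tan(np.radians(i['fovy']/2))
    if 'R' in i:
        R=np.array(i['R']);t=np.array(i['t']); return f,i['cx'],i['cy'],R.T,-R.T@t
    o=o or get_obs(); T=np.array(i['tool_from_camera']); Rt=Ro.from_euler('xyz',o['tool_rot'],degrees=True).as_matrix()
    return f,i['cx'],i['cy'],Rt@T[:3,:3],Rt@T[:3,3]+np.array(o['tool_pos'])
def shot(n):
    o=get_obs(); p,d=optics.read_camera(n); c=cam(n,o); return p,d,c
def world(d,c):
    f,cx,cy,R,t=c; v,u=np.mgrid[:480,:640]
    P=np.stack([(u-cx)/f*d,(v-cy)/f*d,d],-1); return P@R.T+t
def proj(X,c):
    f,cx,cy,R,t=c; q=R.T@(np.array(X)-t); return np.round([cx+f*q[0]/q[2],cy+f*q[1]/q[2]],0)
def save(p,name): cv2.imwrite('pics/'+name,cv2.cvtColor(p,cv2.COLOR_RGB2BGR))
E
python3 - <<'E'
from h import *
print(get_obs())
for n in ['scene','top']:
    p,d,c=shot(n); save(p,n+'0.png'); print(n,c[4])
    for q in ['reader','mat','amber_bottle_code','white_bottle_code']:
        for r in nets.place_of(q,n)[:4]: print(n,q,np.round(r['point'],3),round(r['confidence'],2),proj(r['point'],c))
E
```

```text
pics
{'time_s': 0.0, 'qpos': array([74.20408458, 18.43964487, -4.01473457, 83.17475636,  1.29512356,
       78.53903179, -3.2605724 ]), 'joint_velocities': array([ 0.04945102,  0.0758061 , -0.11152264,  0.00473002,  0.05602696,
       -0.04490875, -0.08457021]), 'effort': array([ 2.54033494e-04, -4.91289926e+01, -4.03766893e-01, -3.12532067e+01,
       -6.41038315e-02,  4.36805247e-02,  1.26536056e-04]), 'tool_pos': array([ 0.18552622, -0.62239497,  0.22145603]), 'tool_rot': array([-1.79891811e+02,  6.02155251e-03,  1.66043636e+01]), 'force': array([ 0.62667459,  0.05465657, -0.33094496]), 'wrist_torque': array([-0.03935434,  0.02222879,  0.00329841]), 'grasp_force': 0.0, 'grip_width': 0.08692618693753362}
scene [0.22048888 0.75838463 0.84252098]
scene reader [ 0.486 -0.037 -0.001] 0.88 [354. 271.]
scene reader [0.516 0.139 0.005] 0.8 [313. 315.]
scene reader [ 0.728  0.085 -0.002] 0.62 [246. 272.]
scene reader [0.695 0.297 0.001] 0.62 [206. 339.]
scene mat [0.511 0.147 0.   ] 0.64 [313. 319.]
scene amber_bottle_code [ 0.634 -0.196  0.049] 0.74 [328. 205.]
top [ 0.35200191 -0.0529184   1.20752698]
top reader [0.518 0.139 0.003] 0.91 [240. 270.]
top reader [ 0.726  0.081 -0.   ] 0.62 [267. 182.]
top reader [ 0.49  -0.039 -0.001] 0.59 [319. 282.]
top mat [ 0.505  0.151 -0.001] 0.87 [235. 276.]
top amber_bottle_code [ 0.634 -0.201  0.053] 0.68 [392. 214.]
top white_bottle_code [ 0.628 -0.364  0.046] 0.67 [465. 217.]
```

```bash
python3 - <<'E'
import cv2,numpy as np
a=cv2.imread('pics/scene0.png');b=cv2.imread('pics/top0.png')
cv2.imwrite('pics/c1.png',cv2.resize(np.vstack([a[130:400,130:530],b[120:390,180:580]]),None,fx=1.1,fy=1.1,interpolation=cv2.INTER_CUBIC))
E
```

```text
(no output)
```

View pics/c1.png

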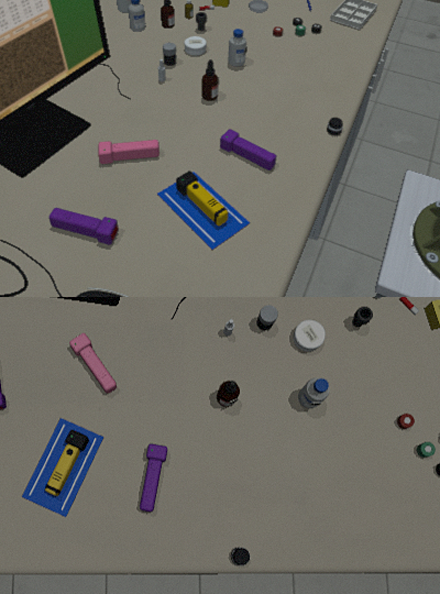

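View pics/top0.png

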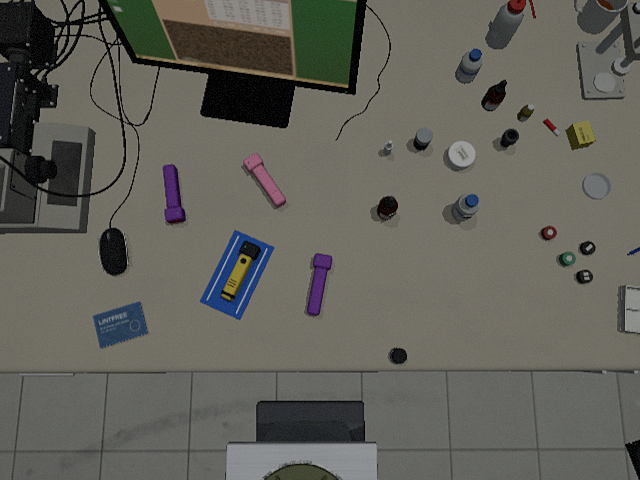

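Top picture: the candidates shaped like the reader are yellow (240,270), purple (172,193), purple (318,285) and pink (264,180). The yellow one on the blue mat fits the description. The amber bottles are at (388,208) and far back at (495,95). The near one should carry the tag, and the white tagged bottle is at (467,207). I'll confirm this in an enlarged crop and measure.

```bash
python3 - <<'E'
from h import *
crops=[]
for n,boxes in [('top',[(200,225,80),(350,170,80)]),('scene',[(285,270,80),(290,170,80)])]:
    p,d,c=shot(n); W=world(d,c); hsv=cv2.cvtColor(p,cv2.COLOR_RGB2HSV)
    for x,y,s in boxes: crops.append(cv2.resize(p[y:y+s,x:x+s],(300,300),interpolation=cv2.INTER_CUBIC))
    def near(X,r): return (np.hypot(W[...,0]-X[0],W[...,1]-X[1])<r)&(d>0)
    y=near((.517,.139),.1)&(hsv[...,0]>18)&(hsv[...,0]<35)&(hsv[...,1]>130)&(hsv[...,2]>60)
    P=W[y]; top=P[P[:,2]>np.percentile(P[:,2],85)-.006]
    m=top[:,:2].mean(0); w,v=np.linalg.eigh(np.cov(top[:,:2].T)); print(n,'yellow',y.sum(),m,np.percentile(P[:,2],[10,50,90]),'yaw',np.degrees(np.arctan2(v[1,1],v[0,1])),2*np.sqrt(3*w))
    b=near((.513,.145),.14)&(hsv[...,0]>100)&(hsv[...,0]<125)&(hsv[...,1]>150)
    P=W[b]; r=cv2.minAreaRect((P[:,:2]*1000).astype(np.float32)); print(' mat',r,np.median(P[:,2]))
    for X in [(.65,-.2),(.64,-.37)]:
        bm=near(X,.07)&(W[...,2]>.02); P=W[bm]; t=P[P[:,2]>P[:,2].max()-.012]; print(' bottle',P[:,2].max(),t.mean(0),len(t),'range',P.min(0),P.max(0))
        wb=near(X,.05)&(W[...,2]>.035)&(W[...,2]<.062)&(hsv[...,2]>100)&(hsv[...,1]<80); print('  whitish',wb.sum(),W[wb].mean(0) if wb.sum() else '')
save(np.vstack([np.hstack(crops[:2]),np.hstack(crops[2:])])[:600],'crop2.png')
E
```

```text
top yellow 570 [0.50111125 0.14182209] [0.02914352 0.03476857 0.03787267] yaw 155.1073292195389 [0.02642181 0.09671564]
 mat ((510.1403503417969, 145.20806884765625), (99.42759704589844, 178.26528930664062), 65.70308685302734) 0.0016340681812707647
 bottle 0.11577750354916239 [ 0.6516546  -0.19141217  0.10957388] 32 range [ 0.6295052  -0.21262856  0.02002914] [ 0.67126659 -0.17093369  0.1157775 ]
  whitish 0 
 bottle 0.10576553763976948 [ 0.65184292 -0.36522732  0.09953422] 126 range [ 0.62630181 -0.38870032  0.02083504] [ 0.67549252 -0.34071417  0.10576554]
  whitish 1 [ 0.62773059 -0.36034686  0.05669193]
scene yellow 632 [0.50070861 0.14751357] [0.01670824 0.03588248 0.03922423] yaw 154.95530383165942 [0.02571228 0.10095257]
 mat ((509.3815612792969, 147.5782470703125), (99.46685028076172, 179.80618286132812), 65.373046875) 0.004119683946866015
 bottle 0.1186713813899668 [ 0.65192932 -0.18841133  0.11159011] 20 range [ 0.62991606 -0.20747298  0.02005174] [ 0.67192716 -0.16724786  0.11867138]
  whitish 0 
 bottle 0.10509238222223172 [ 0.6514243  -0.3612312   0.10027461] 56 range [ 0.62530366 -0.38658286  0.0200966 ] [ 0.6746926  -0.33696084  0.10509238]
  whitish 0
```

View pics/crop2.png

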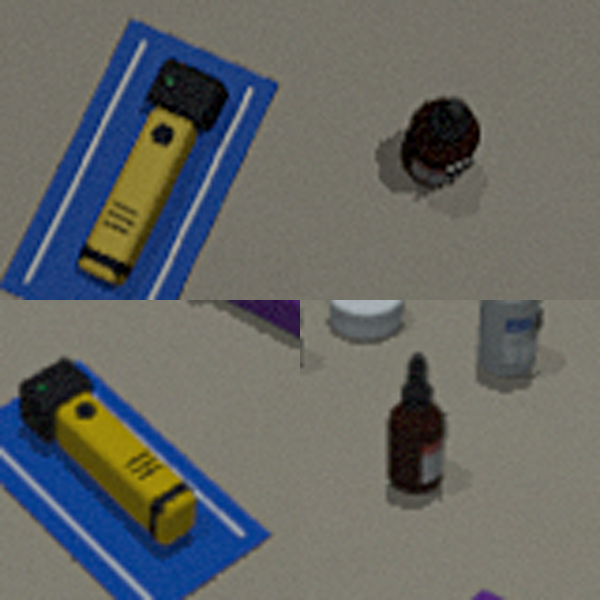

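The crop confirms the yellow reader lies on the mat, with its head towards the far-right end. The near amber bottle carries a black-and-white tag on its robot-right face, at top pixel (391,215). I'll work out a move to view that tag with the wrist camera.

```bash
cat >> h.py <<'E'
def rel(pos,rpy,o=None):
    o=o or get_obs(); A=Ro.from_euler('xyz',o['tool_rot'],degrees=True); B=Ro.from_euler('xyz',rpy,degrees=True)
    s=A.inv().apply(np.array(pos)-o['tool_pos'])*1000; w=(A.inv()*B).as_rotvec(degrees=True)
    print('t',np.round(s,1),'w',np.round(w,2),'tcp',np.round(o['tool_pos'],4),np.round(o['tool_rot'],1),'time',round(o['time_s'],2))
E
python3 - <<'E'
from h import *
i=optics.camera_info('wrist'); print(np.round(i['tool_from_camera'],3),i['fovy'])
rel([.47,-.33,.24],[180,0,16.6])
E
```

```text
[[ 0.    -0.966 -0.257  0.07 ]
 [ 1.     0.    -0.001 -0.001]
 [ 0.001 -0.257  0.966 -0.162]
 [ 0.     0.     0.     1.   ]] 71.2471671690244
t [ 356.1 -199.5  -17.4] w [0.01 0.   0.  ] tcp [ 0.1857 -0.6229  0.2226] [180.    0.   16.6] time 0.6
```

```bash
python3 - <<'E'
from h import *
B=(Ro.from_euler('xyz',[180,0,30],degrees=True)*Ro.from_euler('y',25,degrees=True)).as_euler('xyz',degrees=True)
rel([.46,-.30,.18],B)
E
```

```text
t [ 355.1 -231.1   42.6] w [  2.93  24.89 -13.18] tcp [ 0.1857 -0.6229  0.2226] [180.    0.   16.6] time 0.6
```

```bash
python3 -m creep '[{"tx":36,"ty":-23},{"tx":72,"ty":-46},{"tx":108,"ty":-69},{"tx":144,"ty":-92},{"tx":180,"ty":-115}]'
python3 -m creep '[{"tx":35,"ty":-23,"tz":8,"wx":0.6,"wy":5,"wz":-2.6},{"tx":70,"ty":-46,"tz":16,"wx":1.2,"wy":10,"wz":-5.2},{"tx":105,"ty":-69,"tz":25,"wx":1.8,"wy":15,"wz":-7.8},{"tx":140,"ty":-92,"tz":34,"wx":2.4,"wy":20,"wz":-10.5},{"tx":175,"ty":-116,"tz":43,"wx":2.9,"wy":24.9,"wz":-13.2}]'
python3 - <<'E'
from h import *
import time
p,d,c=shot('wrist'); save(p,'w1.png'); W=world(d,c); o=get_obs(); print(o['time_s'],o['tool_pos'],o['tool_rot'])
for q in ['amber_bottle_code','white_bottle_code']:
  for f in (nets.place_of,nets.look_for):
    for r in f(q,'wrist')[:3]: print(q,np.round(r['point'],4),round(r['confidence'],2),proj(r['point'],c))
for X in [(.65,-.19),(.65,-.363)]:
    m=(np.hypot(W[...,0]-X[0],W[...,1]-X[1])<.05)&(d>0)&(W[...,2]>.02)&(W[...,2]<.075); P=W[m]
    from scipy.optimize import least_squares
    rr=.021 if X[1]>-.3 else .024
    s=least_squares(lambda a:np.hypot(P[:,0]-a[0],P[:,1]-a[1])-rr,X,loss='soft_l1',f_scale=.001); print(m.sum(),s.x,np.abs(s.fun).mean())
E
```

```text
0.65 [ 0.18575205 -0.62292272  0.22261293] [1.79992462e+02 9.72697608e-04 1.66057673e+01]
0 [ 0.65 -0.19] nan
0 [ 0.65  -0.363] nanvalidation failed for argument at $[0]...
validation failed for argument at $[0]...
<stdin>:11: RuntimeWarning: Mean of empty slice.
  ret = ret.dtype.type(ret / rcount)
```

View pics/w1.png

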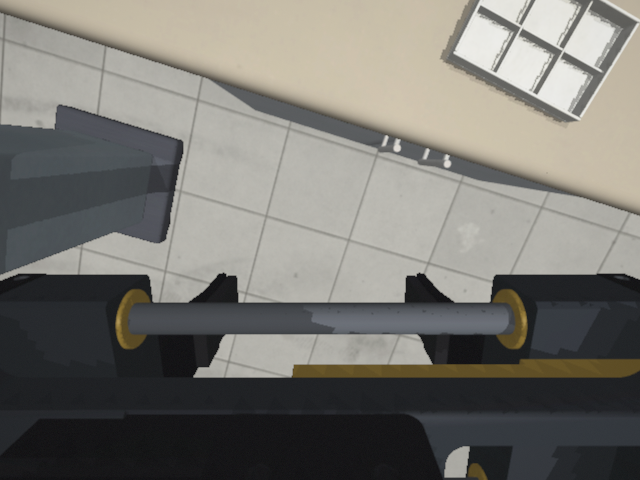

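The picture shows the floor and the desk edge: the moves were refused and the arm hasn't moved. Rows probably need every field, so I'll try one.

```bash
python3 -m creep '[{"wx":0,"wy":0,"wz":0,"tx":36,"ty":-23,"tz":0,"gripper":1},{"wx":0,"wy":0,"wz":0,"tx":72,"ty":-46,"tz":0,"gripper":1},{"wx":0,"wy":0,"wz":0,"tx":108,"ty":-69,"tz":0,"gripper":1},{"wx":0,"wy":0,"wz":0,"tx":144,"ty":-92,"tz":0,"gripper":1},{"wx":0,"wy":0,"wz":0,"tx":180,"ty":-115,"tz":0,"gripper":1}]'
```

```text
time_s: 1.27
tool_pos: [0.3229, -0.4637, 0.2228]
tool_rot: [180.0, -0.0, 16.6]
force: [1.3, -0.7, 0.1]
grip_width: 0.087
grasp_force: 0.0
```

```bash
python3 -m creep '[{"wx":0.6,"wy":5,"wz":-2.6,"tx":35,"ty":-23,"tz":8,"gripper":1},{"wx":1.2,"wy":10,"wz":-5.2,"tx":70,"ty":-46,"tz":16,"gripper":1},{"wx":1.8,"wy":15,"wz":-7.8,"tx":105,"ty":-69,"tz":25,"gripper":1},{"wx":2.4,"wy":20,"wz":-10.5,"tx":140,"ty":-92,"tz":34,"gripper":1},{"wx":2.9,"wy":24.9,"wz":-13.2,"tx":175,"ty":-116,"tz":43,"gripper":1}]'
cat > look.py <<'E'
from h import *
from scipy.optimize import least_squares
import sys
optics.read_camera('wrist')
p,d,c=shot('wrist'); save(p,sys.argv[1]); W=world(d,c); o=get_obs(); print(o['time_s'],o['tool_pos'],o['tool_rot'])
for q in ['amber_bottle_code','white_bottle_code']:
  for f in (nets.place_of,nets.look_for):
    for r in f(q,'wrist')[:3]: print(q,np.round(r['point'],4),round(r['confidence'],2),proj(r['point'],c))
for X in [(.65,-.19),(.65,-.363)]:
    m=(np.hypot(W[...,0]-X[0],W[...,1]-X[1])<.05)&(d>0)&(W[...,2]>.02)&(W[...,2]<.075); P=W[m]
    if not len(P): continue
    rr=.021 if X[1]>-.3 else .024
    s=least_squares(lambda a:np.hypot(P[:,0]-a[0],P[:,1]-a[1])-rr,X,loss='soft_l1',f_scale=.001); print(m.sum(),s.x,np.abs(s.fun).mean())
E
python3 look.py w2.png
```

```text
time_s: 1.68
tool_pos: [0.454, -0.3077, 0.1814]
tool_rot: [179.8, -25.2, 30.2]
force: [0.2, -0.2, -0.1]
grip_width: 0.0871
grasp_force: 0.0
1.7833 [ 0.45315662 -0.30285824  0.17834075] [-179.665591    -25.13546745   30.2267838 ]
amber_bottle_code [ 0.6365 -0.2029  0.0463] 0.71 [331.  95.]
amber_bottle_code [ 0.6468 -0.1977  0.0637] 0.82 [332.  73.]
white_bottle_code [ 0.6265 -0.3634  0.0464] 0.71 [469. 178.]
white_bottle_code [ 0.6418 -0.3601  0.0762] 0.79 [487. 150.]
1758 [ 0.65584186 -0.19176227] 0.003005682091616401
1887 [ 0.65392604 -0.36571386] 0.0009616638353552329
```

View pics/w2.png

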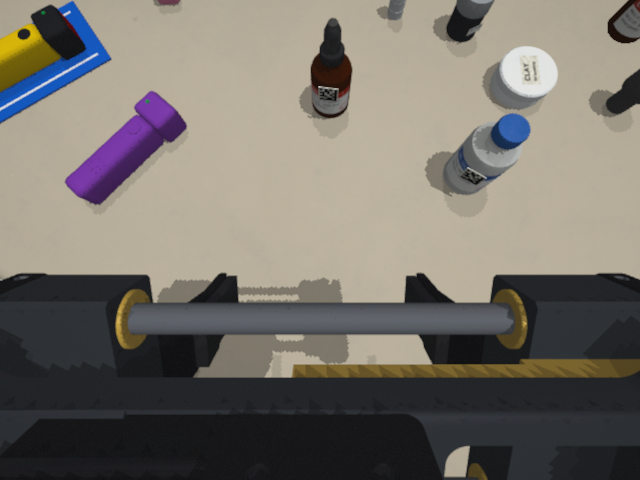

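The picture shows the amber bottle with the tag at about (328,95), nearly facing the camera. The white bottle's tag is at (473,176) and the purple look-alike is at the left.

```bash
python3 - <<'E'
import cv2
p=cv2.imread('pics/w2.png'); cv2.imwrite('pics/w2c.png',cv2.resize(p[65:125,300:360],None,fx=10,fy=10,interpolation=cv2.INTER_CUBIC))
from h import *
c=cam('wrist'); f,cx,cy,R,t=c; print(t)
for uv in [(328,95),(333,20),(331,70)]:
    r=R@np.array([(uv[0]-cx)/f,(uv[1]-cy)/f,1]); 
    for z in (.048,.116): print(uv,z,np.round(t+r*(z-t[2])/r[2],4))
E
```

```text
[ 0.44798087 -0.31165469  0.35817702]
(328, 95) 0.048 [ 0.6326 -0.2141  0.048 ]
(328, 95) 0.116 [ 0.5921 -0.2355  0.116 ]
(333, 20) 0.048 [ 0.7119 -0.175   0.048 ]
(333, 20) 0.116 [ 0.6541 -0.2049  0.116 ]
(331, 70) 0.048 [ 0.659  -0.2026  0.048 ]
(331, 70) 0.116 [ 0.6127 -0.2265  0.116 ]
```

View pics/w2c.png

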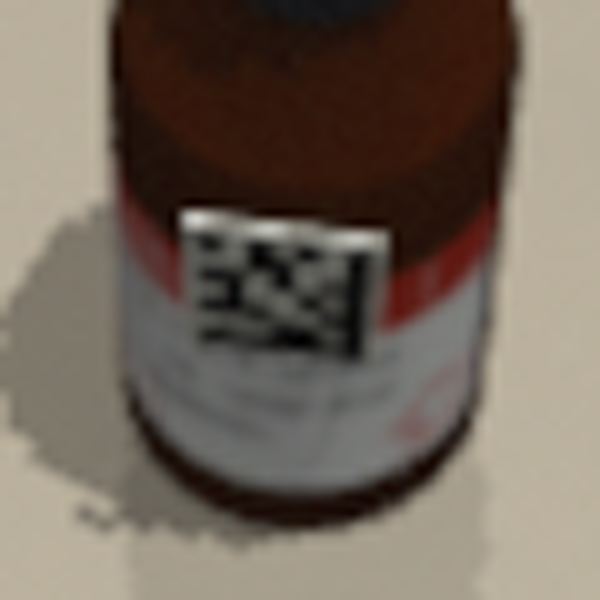

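```bash
cat > tag.py <<'E'
from h import *
from scipy.optimize import least_squares
def fit(C,c,x0=(.634,-.2,30)):
    S=[(-1,1),(1,1),(1,-1),(-1,-1)]
    def pts(a):
        y=np.radians(a[2]); r=np.array([np.sin(y),-np.cos(y),0]) # viewer's right when looking along +x
        return [np.array([a[0],a[1],.048])+.01*(s*r+np.array([0,0,t])) for s,t in S]
    f,cx,cy,R,t=c
    def res(a):
        q=(np.array(pts(a))-t)@R; return (np.c_[cx+f*q[:,0]/q[:,2],cy+f*q[:,1]/q[:,2]]-C).ravel()
    s=least_squares(res,x0,x_scale=[.01,.01,10]); return s.x,s.fun
E
python3 - <<'E'
from tag import *
p,d,c=shot('wrist'); save(p,'w3.png'); o=get_obs(); print(o['time_s'],o['tool_pos'],o['tool_rot'])
C=np.array([(185,222),(388,240),(375,362),(200,350)],np.float32)/10+np.float32([300,65])-np.float32(.45)
old=cv2.imread('pics/w2.png',0); new=cv2.imread('pics/w3.png',0)
N,st,e=cv2.calcOpticalFlowPyrLK(old,new,C.reshape(-1,1,2),None,winSize=(15,15)); N=N[:,0]; print(N-C,st.ravel())
x,r=fit(N,c); print(x,np.round(r,1)); y=np.radians(x[2]); print('axis',x[:2]+.023*np.array([np.cos(y),np.sin(y)]))
W=world(d,c)
m=(np.hypot(W[...,0]-.651,W[...,1]+.19)<.06)&(d>0)&(W[...,2]>.02)&(W[...,2]<.075); P=W[m]
s=least_squares(lambda a:np.hypot(P[:,0]-a[0],P[:,1]-a[1])-.021,(.65,-.19),loss='soft_l1',f_scale=.001); print(m.sum(),s.x,np.abs(s.fun).mean())
for q in nets.place_of('amber_bottle_code','wrist')[:2]: print(q)
E
```

```text
2.0333 [ 0.45271384 -0.31022427  0.18164415] [179.84615139 -24.98057383  29.98912824]
[[-10.425842   -6.3482437]
 [-10.816376   -6.516609 ]
 [-10.495422   -6.443611 ]
 [-10.1719055  -6.311325 ]] [1 1 1 1]
[ 0.63456765 -0.200903   25.32789861] [ 0.1  0.2  0.2  0.   0.7  0.1 -1.  -0.3]
axis [ 0.65535676 -0.19106365]
1756 [ 0.65574717 -0.19181979] 0.003001994345011042
{'point': [0.6346, -0.2017, 0.0471], 'confidence': 0.61}
```

Tag at (0.6345, -0.201), facing yaw about 25°. Next, hover over the reader.

```bash
python3 - <<'E'
from h import *
rel([.513,.141,.17],[180,0,-25])
E
```

```text
t [ 246.8 -361.   126.9] w [-11.85 -23.1   54.05] tcp [ 0.4527 -0.3102  0.1816] [179.9 -25.   30. ] time 2.08
```

```bash
python3 -m creep '[{"wx":-1.2,"wy":-2.3,"wz":5.4,"tx":21,"ty":-32,"tz":11,"gripper":1},{"wx":-2.4,"wy":-4.6,"wz":10.8,"tx":42,"ty":-64,"tz":22,"gripper":1},{"wx":-3.6,"wy":-6.9,"wz":16.2,"tx":64,"ty":-96,"tz":33,"gripper":1},{"wx":-4.8,"wy":-9.2,"wz":21.6,"tx":86,"ty":-128,"tz":44,"gripper":1},{"wx":-5.9,"wy":-11.5,"wz":27,"tx":108,"ty":-159,"tz":56,"gripper":1}]'
python3 - <<'E'
from h import *
rel([.513,.141,.17],[180,0,-25]); print(get_obs()['qpos'].round(0))
E
```

```text
time_s: 2.5
tool_pos: [0.4739, -0.147, 0.1778]
tool_rot: [-176.8, -14.1, 5.2]
force: [0.6, 0.1, 0.4]
grip_width: 0.0867
grasp_force: 0.0
t [  61.1 -281.6   39. ] w [ -6.79 -12.92  30.4 ] tcp [ 0.4739 -0.147   0.1778] [-176.8  -14.1    5.2] time 2.5
[ 53.  -7. -30. 116. -15.  59. -55.]
```

```bash
python3 -m creep '[{"wx":-1.2,"wy":-2.3,"wz":5.4,"tx":10,"ty":-40,"tz":7,"gripper":1},{"wx":-2.4,"wy":-4.6,"wz":10.8,"tx":21,"ty":-80,"tz":14,"gripper":1},{"wx":-3.6,"wy":-6.9,"wz":16.2,"tx":32,"ty":-119,"tz":21,"gripper":1},{"wx":-4.8,"wy":-9.2,"wz":21.6,"tx":43,"ty":-158,"tz":28,"gripper":1},{"wx":-5.9,"wy":-11.5,"wz":27,"tx":54,"ty":-197,"tz":34,"gripper":1}]'
python3 - <<'E'
from h import *
[optics.read_camera('wrist') for _ in range(4)]
rel([.513,.141,.17],[180,0,-25]); print(get_obs()['qpos'].round(0))
E
```

```text
time_s: 2.92
tool_pos: [0.5012, -0.0068, 0.1707]
tool_rot: [-178.1, -3.7, -16.0]
force: [0.9, -0.5, 0.2]
grip_width: 0.0869
grasp_force: 0.0
t [ -28.2 -145.8    3.3] w [-2.34 -3.53  9.51] tcp [ 0.5011 -0.0071  0.1699] [-178.    -3.7  -15.5] time 3.12
[  45.    1.  -46.  110.   -0.   65. -107.]
```

```bash
python3 -m creep '[{"wx":-0.5,"wy":-0.7,"wz":1.9,"tx":-6,"ty":-29,"tz":1,"gripper":1},{"wx":-1,"wy":-1.4,"wz":3.8,"tx":-12,"ty":-58,"tz":1,"gripper":1},{"wx":-1.5,"wy":-2.1,"wz":5.7,"tx":-18,"ty":-87,"tz":2,"gripper":1},{"wx":-2,"wy":-2.8,"wz":7.6,"tx":-23,"ty":-116,"tz":3,"gripper":1},{"wx":-2.3,"wy":-3.5,"wz":9.5,"tx":-28,"ty":-146,"tz":3,"gripper":1}]'
cat > rd.py <<'E'
from h import *
import sys
[optics.read_camera('wrist') for _ in range(3)]
p,d,c=shot('wrist'); save(p,sys.argv[1]); W=world(d,c); hsv=cv2.cvtColor(p,cv2.COLOR_RGB2HSV)
n=(np.hypot(W[...,0]-.513,W[...,1]-.141)<.16)&(d>0)
y=n&(hsv[...,0]>18)&(hsv[...,0]<35)&(hsv[...,1]>130)&(hsv[...,2]>60)
P=W[y]; zt=np.percentile(P[:,2],80); T=P[abs(P[:,2]-zt)<.004]; r=cv2.minAreaRect((T[:,:2]*1000).astype(np.float32)); print('handle top',zt,r)
k=n&(W[...,2]>zt-.002)&(hsv[...,2]<60)&(np.hypot(W[...,0]-.56,W[...,1]-.12)<.06); print('dark head',W[k].mean(0),k.sum())
b=n&(hsv[...,0]>100)&(hsv[...,0]<125)&(hsv[...,1]>150)&(W[...,2]<.02); print('mat',cv2.minAreaRect((W[b][:,:2]*1000).astype(np.float32)),np.median(W[b][:,2]))
for q in ('reader','mat'):
  for g in nets.place_of(q,'wrist')[:3]: print(q,g,proj(g['point'],c))
rel([.513,.141,.17],[180,0,-25])
E
python3 rd.py w4.png
```

```text
time_s: 3.53
tool_pos: [0.5134, 0.1392, 0.1699]
tool_rot: [179.9, -0.0, -25.4]
force: [0.4, 0.0, -0.0]
grip_width: 0.0874
grasp_force: 0.0
handle top 0.26839509341584006 ((520.7133178710938, 101.98651885986328), (78.73655700683594, 2.6265146732330322), 64.8968505859375)
dark head [0.53901303 0.13894963 0.28341858] 45623
mat ((515.5020751953125, 144.66778564453125), (99.54059600830078, 168.60609436035156), 65.54569244384766) 0.0030982436256543067
reader {'point': [0.5203, 0.1335, -0.0023], 'confidence': 0.85} [326. 215.]
reader {'point': [0.6964, 0.2969, -0.0009], 'confidence': 0.79} [ 89. 119.]
reader {'point': [0.4882, -0.038, 0.0004], 'confidence': 0.65} [501. 171.]
mat {'point': [0.5092, 0.1431, -0.004], 'confidence': 0.89} [322. 228.]
t [-1.4 -2.7 -0.4] w [ 0.07 -0.03 -0.3 ] tcp [0.5132 0.1379 0.1696] [179.9  -0.  -25.3] time 3.83
```

View pics/w4.png

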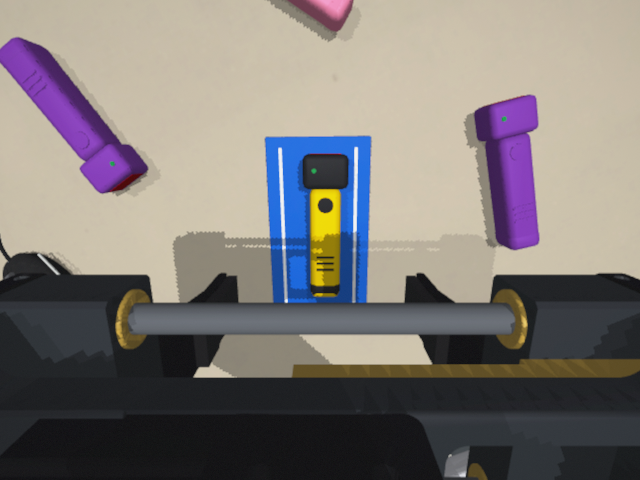

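The reader is right under the gripper: head at (326,172), handle down to (325,295). Gold gripper parts polluted the fit, so I'll refit with a height filter.

```bash
python3 - <<'E'
from h import *
p,d,c=shot('wrist'); W=world(d,c); hsv=cv2.cvtColor(p,cv2.COLOR_RGB2HSV)
n=(np.hypot(W[...,0]-.513,W[...,1]-.141)<.1)&(d>0)&(W[...,2]<.06)
T=W[n&(W[...,2]>.03)]; r=cv2.minAreaRect((T[:,:2]*1000).astype(np.float32)); print('whole top',len(T),r,np.percentile(T[:,2],[20,50,80]))
y=n&(W[...,2]>.03)&(hsv[...,0]>15)&(hsv[...,0]<38)&(hsv[...,1]>110)
P=W[y]; m=P[:,:2].mean(0); w,v=np.linalg.eigh(np.cov(P[:,:2].T)); a=v[:,1]*np.sign(v[0,1]); print('yellow',m,np.median(P[:,2]),'yaw',np.degrees(np.arctan2(a[1],a[0])))
s=(T[:,:2]-m)@a; l=(P[:,:2]-m)@np.array([-a[1],a[0]]); print('along',np.percentile(s,[.2,99.8]),'across',np.percentile(l,[.5,99.5]))
s1=np.percentile(s,99.8); O=m+a*(s1-.064)+np.array([-a[1],a[0]])*l[[0]].mean()*0; print('origin',O)
rel([O[0],O[1],.1],[180,0,np.degrees(np.arctan2(a[1],a[0]))])
E
```

```text
whole top 4797 ((515.9215087890625, 137.22486877441406), (39.34471893310547, 131.9518585205078), 65.11965942382812) [0.03590311 0.03719896 0.03853241]
yellow [0.50568816 0.14216912] 0.03669255354464357 yaw -24.935664106509893
along [-0.05437473  0.07726953] across [-0.01317978  0.01341827]
origin [0.51772073 0.13657468]
t [ 4.7 -0.8 69.7] w [ 0.07 -0.03 -0.38] tcp [0.5131 0.1379 0.1697] [179.9  -0.  -25.3] time 3.88
```

```bash
python3 -m creep '[{"wx":0,"wy":0,"wz":-0.4,"tx":5,"ty":-1,"tz":30,"gripper":1},{"wx":0,"wy":0,"wz":-0.4,"tx":5,"ty":-1,"tz":60,"gripper":1},{"wx":0,"wy":0,"wz":-0.4,"tx":5,"ty":-1,"tz":85,"gripper":1},{"wx":0,"wy":0,"wz":-0.4,"tx":5,"ty":-1,"tz":110,"gripper":1},{"wx":0,"wy":0,"wz":-0.4,"tx":5,"ty":-1,"tz":120,"gripper":1}]'
python3 -m creep '[{"wx":0,"wy":0,"wz":0,"tx":0,"ty":0,"tz":15,"gripper":1},{"wx":0,"wy":0,"wz":0,"tx":0,"ty":0,"tz":28,"gripper":1},{"wx":0,"wy":0,"wz":0,"tx":0,"ty":0,"tz":36,"gripper":1},{"wx":0,"wy":0,"wz":0,"tx":0,"ty":0,"tz":40,"gripper":1},{"wx":0,"wy":0,"wz":0,"tx":0,"ty":0,"tz":40,"gripper":1}]'
python3 - <<'E'
from h import *
rel([.5177,.1366,.009],[180,0,-24.9])
E
```

```text
time_s: 4.3
tool_pos: [0.5158, 0.1365, 0.0466]
tool_rot: [179.8, 0.2, -24.9]
force: [-1.1, -0.2, 0.2]
grip_width: 0.0867
grasp_force: 0.0
time_s: 4.72
tool_pos: [0.5176, 0.139, 0.0095]
tool_rot: [180.0, 0.0, -24.7]
force: [0.2, -0.1, 0.7]
grip_width: 0.087
grasp_force: 0.0
t [1.1 2.2 0.5] w [0.02 0.03 0.15] tcp [0.5176 0.139  0.0095] [180.    0.  -24.7] time 4.72
```

```bash
python3 -m creep '[{"wx":0,"wy":0,"wz":0,"tx":0,"ty":1,"tz":0,"gripper":-1},{"wx":0,"wy":0,"wz":0,"tx":0,"ty":1,"tz":0,"gripper":-1},{"wx":0,"wy":0,"wz":0,"tx":0,"ty":1,"tz":0,"gripper":-1},{"wx":0,"wy":0,"wz":0,"tx":0,"ty":1,"tz":0,"gripper":-1},{"wx":0,"wy":0,"wz":0,"tx":0,"ty":1,"tz":0,"gripper":-1}]' 25
python3 -m creep '[{"wx":0,"wy":0,"wz":0,"tx":0,"ty":0,"tz":0,"gripper":-1},{"wx":0,"wy":0,"wz":0,"tx":0,"ty":0,"tz":0,"gripper":-1},{"wx":0,"wy":0,"wz":0,"tx":0,"ty":0,"tz":0,"gripper":-1},{"wx":0,"wy":0,"wz":0,"tx":0,"ty":0,"tz":0,"gripper":-1},{"wx":0,"wy":0,"wz":0,"tx":0,"ty":0,"tz":0,"gripper":-1}]'
```

```text
time_s: 5.13
tool_pos: [0.5177, 0.1386, 0.0103]
tool_rot: [-180.0, -0.0, -24.7]
force: [-0.2, -0.3, 1.1]
grip_width: 0.0616
grasp_force: 0.0
time_s: 5.55
tool_pos: [0.5172, 0.1383, 0.0098]
tool_rot: [180.0, 0.0, -24.7]
force: [-1.5, -1.4, 1.8]
grip_width: 0.0283
grasp_force: 1.0
```

```bash
python3 -m creep '[{"wx":0,"wy":0,"wz":0,"tx":0,"ty":0,"tz":0,"gripper":-1},{"wx":0,"wy":0,"wz":0,"tx":0,"ty":0,"tz":0,"gripper":-1},{"wx":0,"wy":0,"wz":0,"tx":0,"ty":0,"tz":0,"gripper":-1},{"wx":0,"wy":0,"wz":0,"tx":0,"ty":0,"tz":0,"gripper":-1},{"wx":0,"wy":0,"wz":0,"tx":0,"ty":0,"tz":-5,"gripper":-1}]'
python3 -m creep '[{"wx":0,"wy":0,"wz":0,"tx":0,"ty":0,"tz":-15,"gripper":-1},{"wx":0,"wy":0,"wz":0,"tx":0,"ty":0,"tz":-40,"gripper":-1},{"wx":0,"wy":0,"wz":0,"tx":0,"ty":0,"tz":-65,"gripper":-1},{"wx":0,"wy":0,"wz":0,"tx":0,"ty":0,"tz":-90,"gripper":-1},{"wx":0,"wy":0,"wz":0,"tx":0,"ty":0,"tz":-110,"gripper":-1}]'
cat > held.py <<'E'
from h import *
# pose of the held reader in tool coordinates, from the wrist camera
def held():
    p,d,_=shot('wrist'); i=optics.camera_info('wrist'); T=np.array(i['tool_from_camera']); f=240/np.tan(np.radians(i['fovy']/2))
    P=world(d,(f,i['cx'],i['cy'],T[:3,:3],T[:3,3])); h=cv2.cvtColor(p,cv2.COLOR_RGB2HSV)
    n=(d>0)&(abs(P[...,1])<.03)&(P[...,0]>-.06)&(P[...,0]<.09)&(P[...,2]>-.05)&(P[...,2]<.0)
    y=n&(h[...,0]>15)&(h[...,0]<38)&(h[...,1]>110)&(P[...,0]>.0)
    Q=P[y]; H=P[n&(P[...,0]>.04)]
    v=np.polyfit(Q[:,0],Q[:,1],1); zz=np.polyfit(Q[:,0],Q[:,2],1)
    print('yellow',len(Q),'slope y deg',np.degrees(np.arctan(v[0])),'y at0',v[1],'slope z',np.degrees(np.arctan(zz[0])),'top z at0',zz[1],'front x',np.percentile(H[:,0],99.5),'yellow xmax',np.percentile(Q[:,0],99),'head y',np.percentile(H[:,1],[1,99]))
    return p
if __name__=='__main__':
    save(held(),'held.png'); rel([.5177,.1366,.14],[180,0,-24.9]); print(get_obs()['qpos'].round(0),get_obs()['grasp_force'])
E
python3 held.py
```

```text
time_s: 5.97
tool_pos: [0.5166, 0.1385, 0.0141]
tool_rot: [180.0, 0.1, -24.7]
force: [-0.1, 0.0, -1.2]
grip_width: 0.0275
grasp_force: 25.0
time_s: 6.38
tool_pos: [0.5178, 0.1395, 0.1269]
tool_rot: [-179.9, -0.1, -24.7]
force: [0.5, -0.3, -1.7]
grip_width: 0.0281
grasp_force: 25.0
yellow 3213 slope y deg 0.516716341322122 y at0 -0.0007722881543303202 slope z 0.7705481464356371 top z at0 -0.02653860802254794 front x 0.0652860352845399 yellow xmax 0.03448729715689757 head y [-0.01956228  0.0188145 ]
t [-0.6  4.3 -9.6] w [-0.27 -0.36  0.24] tcp [0.5201 0.1403 0.1304] [-179.7   -0.4  -24.7] time 6.43
[  29.   15.  -52.  105.   13.   66. -142.] 24.99848109902814
```

```bash
python3 - <<'E'
from h import *
rel([.5225,-.06,.13],[180,0,0]); rel([.522,-.253,.13],[180,0,25.2])
E
```

```text
t [8.570e+01 1.811e+02 1.000e-01] w [ -0.19  -0.41 -24.66] tcp [0.5201 0.1403 0.1304] [-179.7   -0.4  -24.7] time 6.43
t [ 1.658e+02  3.567e+02 -2.000e-01] w [ -0.09  -0.45 -49.86] tcp [0.5201 0.1403 0.1304] [-179.7   -0.4  -24.7] time 6.43
```

```bash
python3 -m creep '[{"wx":0,"wy":0,"wz":-5,"tx":14,"ty":30,"tz":-4,"gripper":-1},{"wx":0,"wy":0,"wz":-10,"tx":30,"ty":65,"tz":-8,"gripper":-1},{"wx":0,"wy":0,"wz":-15,"tx":47,"ty":102,"tz":-12,"gripper":-1},{"wx":0,"wy":0,"wz":-20,"tx":65,"ty":140,"tz":-15,"gripper":-1},{"wx":0,"wy":0,"wz":-25,"tx":83,"ty":178,"tz":-15,"gripper":-1}]'
python3 - <<'E'
from h import *
[optics.read_camera('wrist') for _ in range(3)]
rel([.522,-.253,.13],[180,0,25.2]);print(get_obs()['qpos'].round(0),get_obs()['grasp_force'])
E
```

```text
time_s: 6.85
tool_pos: [0.5186, -0.0583, 0.1405]
tool_rot: [180.0, -0.1, 0.6]
force: [1.3, 0.4, -0.3]
grip_width: 0.0277
grasp_force: 25.0
t [  4.6 191.5   9.4] w [ 2.000e-02  2.000e-02 -2.539e+01] tcp [ 0.518  -0.0615  0.1393] [180.    0.   -0.2] time 7.0
[ 50.  11. -50. 106.   9.  67. -94.] 24.998198754619807
```

```bash
python3 -m creep '[{"wx":0,"wy":0,"wz":-5,"tx":1,"ty":38,"tz":0,"gripper":-1},{"wx":0,"wy":0,"wz":-10,"tx":2,"ty":76,"tz":0,"gripper":-1},{"wx":0,"wy":0,"wz":-15,"tx":3,"ty":114,"tz":2,"gripper":-1},{"wx":0,"wy":0,"wz":-20,"tx":4,"ty":152,"tz":5,"gripper":-1},{"wx":0,"wy":0,"wz":-25.4,"tx":5,"ty":191,"tz":9,"gripper":-1}]'
python3 - <<'E'
from h import *
[optics.read_camera('wrist') for _ in range(3)]
rel([.522,-.253,.0375],[180,0,25]);print(get_obs()['qpos'].round(0),get_obs()['grasp_force'])
p,d,c=shot('wrist');save(p,'w5.png'); print([(r['point'],r['confidence']) for r in nets.place_of('amber_bottle_code','wrist')[:2]])
E
```

```text
time_s: 7.42
tool_pos: [0.5251, -0.2475, 0.1309]
tool_rot: [180.0, -0.1, 26.1]
force: [1.0, -0.2, -1.5]
grip_width: 0.0278
grasp_force: 25.0
t [-2.5  1.7 92.1] w [-0.1  -0.01  0.34] tcp [ 0.5236 -0.2505  0.1296] [-179.9   -0.    25.3] time 7.57
[ 62.  20. -47.  99.  15.  68. -53.] 24.99821522505954
[([0.6366, -0.2011, 0.0465], 0.8)]
```

View pics/w5.png

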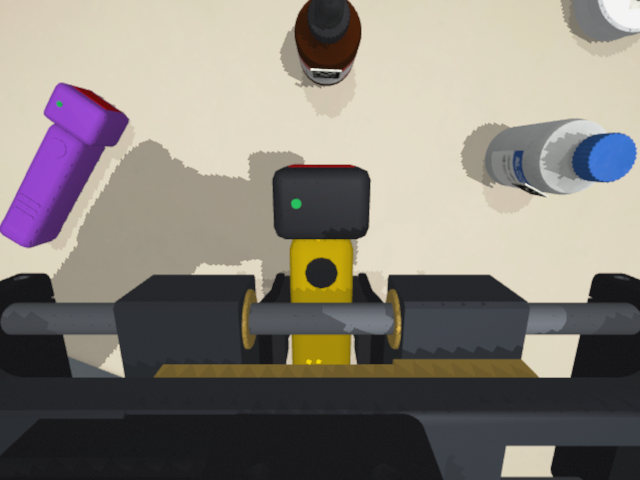

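The picture shows the reader held straight, with the tag at (326,73) almost level in the frame and ahead of the red window at (322,167). I'll measure the residual yaw from the tag's top edge.

```bash
python3 - <<'E'
from h import *
g=cv2.imread('pics/w5.png',0).astype(float); c=cam('wrist'); f,cx,cy,R,t=c
pts=[]
for u in range(300,356):
    col=g[58:90,u]; dg=np.diff(col); k=int(np.argmax(dg[:16])); 
    if dg[k]>40:
        w=np.clip(dg[max(k-1,0):k+2],0,None); pts.append((u,58.5+k+((np.arange(len(w))-(k>0))*w).sum()/w.sum()))
pts=np.array(pts); print(pts.round(1).tolist())
def w(u,v,z): r=R@np.array([(u-cx)/f,(v-cy)/f,1]); return t+r*(z-t[2])/r[2]
P=pts[(pts[:,1]<72)]
k=np.polyfit(P[:,0],P[:,1],1); k=np.polyfit(*P[abs(np.polyval(k,P[:,0])-P[:,1])<1.2].T,1)
a=w(P[0,0]-.5,np.polyval(k,P[0,0]-.5),.058); b=w(P[-1,0]+.5,np.polyval(k,P[-1,0]+.5),.058); e=b-a
print(a,b,np.linalg.norm(e),'mid',(a+b)/2,'tag yaw',np.degrees(np.arctan2(e[0],-e[1])), get_obs()['tool_rot'])
cv2.imwrite('pics/w5c.png',cv2.resize(cv2.imread('pics/w5.png')[50:95,290:365],None,fx=8,fy=8,interpolation=cv2.INTER_CUBIC))
E
```

```text
[[310.0, 67.7], [311.0, 67.6], [312.0, 67.6], [313.0, 67.7], [314.0, 67.8], [315.0, 67.8], [316.0, 67.9], [317.0, 67.9], [318.0, 67.9], [319.0, 68.1], [320.0, 68.1], [321.0, 68.2], [322.0, 68.3], [323.0, 68.4], [324.0, 68.4], [325.0, 68.5], [326.0, 68.5], [327.0, 68.6], [328.0, 68.7], [329.0, 68.7], [330.0, 68.7], [331.0, 68.7], [332.0, 68.7], [333.0, 68.7], [334.0, 68.9], [335.0, 68.9], [336.0, 68.9], [337.0, 68.8], [338.0, 68.9], [339.0, 69.1], [340.0, 69.1], [341.0, 69.1], [342.0, 69.4]]
[ 0.63242071 -0.18479897  0.058     ] [ 0.64067088 -0.20417884  0.058     ] 0.02106287303491873 mid [ 0.6365458 -0.1944889  0.058    ] tag yaw 23.059829283781415 [-1.79881237e+02 -7.28953388e-02  2.57143981e+01]
```

View pics/w5c.png

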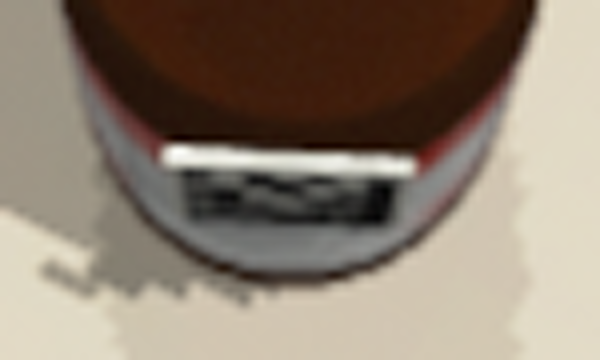

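```bash
cat > servo.py <<'E'
from h import *
from held import held
def edge(z_tcp):
    # tag's top edge (z=.058) in tool coordinates, tool taken as vertical
    p,d,_=shot('wrist'); g=cv2.cvtColor(p,cv2.COLOR_RGB2GRAY).astype(float); i=optics.camera_info('wrist'); T=np.array(i['tool_from_camera']); f=240/np.tan(np.radians(i['fovy']/2))
    pts=[]
    for u in range(300,356):
        dg=np.diff(g[58:90,u]); k=int(np.argmax(dg[:16]))
        if dg[k]>40: pts.append((u,59.5+k-.5))
    P=np.array(pts); k=np.polyfit(*P.T,1); zt=z_tcp-.058
    def w(u,v): r=T[:3,:3]@np.array([(u-i['cx'])/f,(v-i['cy'])/f,1]); return (T[:3,3]+r*(zt-T[2,3])/r[2])[:2]
    a=w(P[0,0]-.5,np.polyval(k,P[0,0]-.5)); b=w(P[-1,0]+.5,np.polyval(k,P[-1,0]+.5)); e=b-a
    return (a+b)/2, np.degrees(np.arctan2(-e[0],e[1])), np.linalg.norm(e)
Z=[]
for _ in range(6): optics.read_camera('wrist'); Z.append(np.r_[get_obs()['tool_pos'],get_obs()['tool_rot'][2]])
Z=np.array(Z); print(Z.mean(0),Z.std(0))
m,a,L=edge(Z[:,2].mean()); print('tag in tool',m,'tag +x heading in tool deg',a,L)
held()
E
python3 servo.py
```

```text
[ 0.52487925 -0.2457072   0.13097729 25.83205154] [0.00014609 0.00057028 0.00013274 0.02739111]
tag in tool [0.11986161 0.00564863] tag +x heading in tool deg 2.088259107544069 0.01988776835333983
yellow 3215 slope y deg 0.5699416322661564 y at0 -0.0009227101392321608 slope z 0.6665373087659958 top z at0 -0.026460771101218607 front x 0.06587598836201004 yellow xmax 0.03513944903234772 head y [-0.01970212  0.01874336]
```

```bash
python3 -m creep '[{"wx":0,"wy":0,"wz":0.5,"tx":0,"ty":1,"tz":22,"gripper":-1},{"wx":0,"wy":0,"wz":1,"tx":0,"ty":2,"tz":46,"gripper":-1},{"wx":0,"wy":0,"wz":1.5,"tx":0,"ty":2.5,"tz":70,"gripper":-1},{"wx":0,"wy":0,"wz":1.5,"tx":2,"ty":2.5,"tz":86,"gripper":-1},{"wx":0,"wy":0,"wz":1.5,"tx":3,"ty":2.5,"tz":93,"gripper":-1}]'
python3 - <<'E'
from h import *
from held import held
for _ in range(4): optics.read_camera('wrist')
Z=[]
for _ in range(4): optics.read_camera('wrist'); Z.append(np.r_[get_obs()['tool_pos'],get_obs()['tool_rot']])
z=np.mean(Z[:],0); z[3]=Z[-1][3]; print(z,np.std(Z,0)[:3],get_obs()['time_s'],get_obs()['grasp_force'])
save(held(),'w6.png'); g=cv2.imread('pics/w6.png'); 
s,_=optics.read_camera('scene'); S=cv2.cvtColor(s,cv2.COLOR_RGB2BGR)[160:300,290:430]
cv2.imwrite('pics/w6c.png',np.vstack([g[:270],cv2.resize(S,(640,640))[150:480]]))
E
```

```text
time_s: 8.48
tool_pos: [0.5264, -0.2481, 0.0352]
tool_rot: [-179.8, 0.1, 24.2]
force: [-1.1, 0.3, -0.1]
grip_width: 0.0278
grasp_force: 25.0
[ 5.28996952e-01 -2.49274631e-01  3.91736508e-02  1.79902571e+02
 -7.92466176e-02  2.41753492e+01] [1.24771811e-04 8.43257197e-05 8.97091033e-05] 8.8833 24.998487839475274
yellow 3211 slope y deg 0.6321788696864916 y at0 -0.0009550427875105351 slope z 0.7219536847983405 top z at0 -0.026461645759918936 front x 0.0658372694716539 yellow xmax 0.03507244045930268 head y [-0.01974769  0.01876376]
```

View pics/w6c.png

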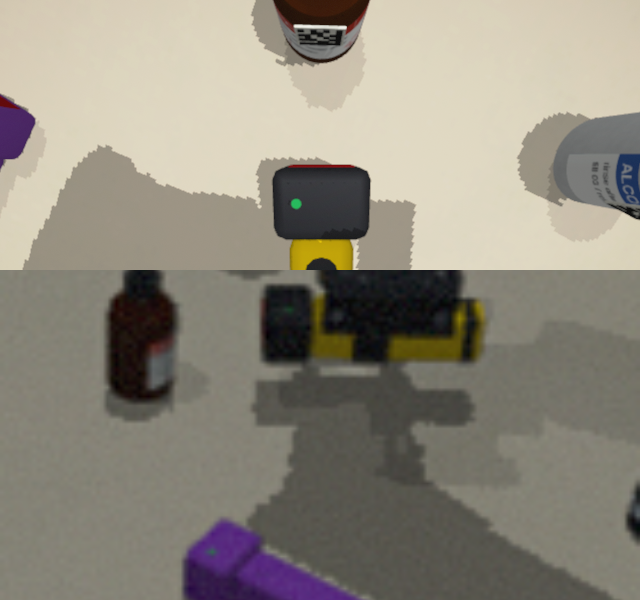

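The wrist view shows the tag at (320,37), directly ahead of the window at (322,167). The scene view shows the reader level at tag height, short of the bottle. A last numeric check of alignment before holding.

```bash
cat > e2.py <<'E'
from h import *
def e2():
    p,d,_=shot('wrist'); o=get_obs(); zt=o['tool_pos'][2]; g=cv2.cvtColor(p,cv2.COLOR_RGB2GRAY).astype(float); i=optics.camera_info('wrist'); T=np.array(i['tool_from_camera']); f=240/np.tan(np.radians(i['fovy']/2))
    P=[]
    for u in range(280,362):
        dg=np.diff(g[12:45,u]); k=int(np.argmax(dg))
        if dg[k]>50:
            w=np.clip(dg[max(k-1,0):k+2],0,None); P.append((u,12.5+max(k-1,0)+(np.arange(len(w))*w).sum()/w.sum()))
    P=np.array(P); k=np.polyfit(*P.T,1); ok=abs(np.polyval(k,P[:,0])-P[:,1])<2; P=P[ok]; k=np.polyfit(*P.T,1); ok=abs(np.polyval(k,P[:,0])-P[:,1])<.8; P=P[ok]; k=np.polyfit(*P.T,1)
    def w(u): r=T[:3,:3]@np.array([(u-i['cx'])/f,(np.polyval(k,u)-i['cy'])/f,1]); return (T[:3,3]+r*(zt-.058-T[2,3])/r[2])[:2]
    a,b=w(P[0,0]-.5),w(P[-1,0]+.5); e=b-a
    print('cols',P[0],P[-1],len(P),'k',k[0],'tag top edge in tool',(a+b)/2,'heading',np.degrees(np.arctan2(-e[0],e[1])),np.linalg.norm(e),'z',zt)
    print([(np.round(r['point'],4),r['confidence']) for r in nets.place_of('amber_bottle_code','wrist')[:1]],o['tool_pos'],o['tool_rot'],o['time_s'])
if __name__=='__main__': e2()
E
python3 e2.py
```

```text
cols [294.          22.74705882] [346.          23.92331288] 53 k 0.02830227020435455 tag top edge in tool [ 0.11755158 -0.00107015] heading 1.4364052744687592 0.019912733441627212 z 0.038411275881812396
[(array([ 0.6356, -0.2001,  0.0474]), 0.75)] [ 0.52832231 -0.24915038  0.03841128] [ 1.79956035e+02 -3.06199830e-02  2.41653177e+01] 9.0333
```

Aligned: gap 50 mm, lateral error about 1 mm, angle error about 1°. Now hold for about 3 s.

```bash

python3 -m creep '[{"wx":0,"wy":0,"wz":0,"tx":0,"ty":0,"tz":0,"gripper":-1},{"wx":0,"wy":0,"wz":0,"tx":0,"ty":0,"tz":0,"gripper":-1},{"wx":0,"wy":0,"wz":0,"tx":0,"ty":0,"tz":0,"gripper":-1},{"wx":0,"wy":0,"wz":0,"tx":0,"ty":0,"tz":0,"gripper":-1},{"wx":0,"wy":0,"wz":0,"tx":0,"ty":0,"tz":0,"gripper":-1}]' >/dev/null
python3 -m creep '[{"wx":0,"wy":0,"wz":0,"tx":0,"ty":0,"tz":0,"gripper":-1},{"wx":0,"wy":0,"wz":0,"tx":0,"ty":0,"tz":0,"gripper":-1},{"wx":0,"wy":0,"wz":0,"tx":0,"ty":0,"tz":0,"gripper":-1},{"wx":0,"wy":0,"wz":0,"tx":0,"ty":0,"tz":0,"gripper":-1},{"wx":0,"wy":0,"wz":0,"tx":0,"ty":0,"tz":0,"gripper":-1}]' >/dev/null
python3 -m creep '[{"wx":0,"wy":0,"wz":0,"tx":0,"ty":0,"tz":0,"gripper":-1},{"wx":0,"wy":0,"wz":0,"tx":0,"ty":0,"tz":0,"gripper":-1},{"wx":0,"wy":0,"wz":0,"tx":0,"ty":0,"tz":0,"gripper":-1},{"wx":0,"wy":0,"wz":0,"tx":0,"ty":0,"tz":0,"gripper":-1},{"wx":0,"wy":0,"wz":0,"tx":0,"ty":0,"tz":0,"gripper":-1}]' >/dev/null
python3 -m creep '[{"wx":0,"wy":0,"wz":0,"tx":0,"ty":0,"tz":0,"gripper":-1},{"wx":0,"wy":0,"wz":0,"tx":0,"ty":0,"tz":0,"gripper":-1},{"wx":0,"wy":0,"wz":0,"tx":0,"ty":0,"tz":0,"gripper":-1},{"wx":0,"wy":0,"wz":0,"tx":0,"ty":0,"tz":0,"gripper":-1},{"wx":0,"wy":0,"wz":0,"tx":0,"ty":0,"tz":0,"gripper":-1}]' >/dev/null
python3 -m creep '[{"wx":0,"wy":0,"wz":0,"tx":0,"ty":0,"tz":0,"gripper":-1},{"wx":0,"wy":0,"wz":0,"tx":0,"ty":0,"tz":0,"gripper":-1},{"wx":0,"wy":0,"wz":0,"tx":0,"ty":0,"tz":0,"gripper":-1},{"wx":0,"wy":0,"wz":0,"tx":0,"ty":0,"tz":0,"gripper":-1},{"wx":0,"wy":0,"wz":0,"tx":0,"ty":0,"tz":0,"gripper":-1}]' >/dev/null
python3 -m creep '[{"wx":0,"wy":0,"wz":0,"tx":0,"ty":0,"tz":0,"gripper":-1},{"wx":0,"wy":0,"wz":0,"tx":0,"ty":0,"tz":0,"gripper":-1},{"wx":0,"wy":0,"wz":0,"tx":0,"ty":0,"tz":0,"gripper":-1},{"wx":0,"wy":0,"wz":0,"tx":0,"ty":0,"tz":0,"gripper":-1},{"wx":0,"wy":0,"wz":0,"tx":0,"ty":0,"tz":0,"gripper":-1}]' >/dev/null
python3 e2.py
```

```text
cols [295.          21.33870968] [348.          22.62352941] 54 k 0.027191032269607063 tag top edge in tool [ 0.11786531 -0.00050752] heading 1.3789783942786449 0.02017704655448973 z 0.037780590919703066
[(array([ 0.6359, -0.204 ,  0.046 ]), 0.58)] [ 0.52803459 -0.24885623  0.03778059] [-1.79990155e+02 -5.41290957e-03  2.41784766e+01] 11.6333
```

Held steady from 8.9 to 11.6 s. Lift and return.

```bash
python3 -m creep '[{"wx":0,"wy":0,"wz":0,"tx":-5,"ty":0,"tz":-10,"gripper":-1},{"wx":0,"wy":0,"wz":0,"tx":-10,"ty":0,"tz":-35,"gripper":-1},{"wx":0,"wy":0,"wz":0,"tx":-10,"ty":0,"tz":-62,"gripper":-1},{"wx":0,"wy":0,"wz":0,"tx":-10,"ty":0,"tz":-88,"gripper":-1},{"wx":0,"wy":0,"wz":0,"tx":-10,"ty":0,"tz":-100,"gripper":-1}]'
python3 - <<'E'
from h import *
[optics.read_camera('wrist') for _ in range(3)]
rel([.518,-.06,.138],[180,0,0])
E
```

```text
time_s: 12.1
tool_pos: [0.5204, -0.2537, 0.1419]
tool_rot: [179.8, -0.2, 24.2]
force: [2.0, -1.2, -1.1]
grip_width: 0.0278
grasp_force: 25.0
t [  78.1 -176.9    0.2] w [ 0.09 -0.05 24.16] tcp [ 0.5191 -0.2534  0.1385] [179.9  -0.   24.2] time 12.25
```

```bash
python3 -m creep '[{"wx":0,"wy":0,"wz":4.8,"tx":14,"ty":-32,"tz":0,"gripper":-1},{"wx":0,"wy":0,"wz":9.6,"tx":30,"ty":-68,"tz":0,"gripper":-1},{"wx":0,"wy":0,"wz":14.4,"tx":46,"ty":-105,"tz":0,"gripper":-1},{"wx":0,"wy":0,"wz":19.2,"tx":62,"ty":-142,"tz":0,"gripper":-1},{"wx":0,"wy":0,"wz":24.2,"tx":78,"ty":-177,"tz":0,"gripper":-1}]'
python3 - <<'E'
from h import *
[optics.read_camera('wrist') for _ in range(3)]
rel([.5165,.139,.12],[180,0,-24.7])
E
```

```text
time_s: 12.67
tool_pos: [0.5156, -0.0575, 0.1358]
tool_rot: [-179.9, 0.2, -0.3]
force: [1.2, 0.3, -1.5]
grip_width: 0.0276
grasp_force: 25.0
t [   1.7 -194.2   16.5] w [-0.04  0.16 25.12] tcp [ 0.5162 -0.0552  0.1363] [-1.799e+02  1.000e-01  4.000e-01] time 12.82
```

```bash
python3 -m creep '[{"wx":0,"wy":0,"wz":5,"tx":0,"ty":-35,"tz":0,"gripper":-1},{"wx":0,"wy":0,"wz":10,"tx":0,"ty":-74,"tz":3,"gripper":-1},{"wx":0,"wy":0,"wz":15,"tx":1,"ty":-113,"tz":6,"gripper":-1},{"wx":0,"wy":0,"wz":20,"tx":1,"ty":-153,"tz":11,"gripper":-1},{"wx":0,"wy":0,"wz":25,"tx":2,"ty":-193,"tz":16,"gripper":-1}]'
python3 - <<'E'
from h import *
Z=[]
for _ in range(5):
    p,d,c=shot('wrist'); Z.append(get_obs()['tool_pos'])
print(np.mean(Z[2:],0))
rel([.5165,.139,.0105],[180,0,-24.7]); print(get_obs()['qpos'].round(0))
# mat in tool-relative world coordinates
W=world(d,c); hsv=cv2.cvtColor(p,cv2.COLOR_RGB2HSV)
b=(d>0)&(W[...,2]<.02)&(abs(W[...,0]-.51)<.15)&(abs(W[...,1]-.14)<.15)&(hsv[...,0]>100)&(hsv[...,0]<125)&(hsv[...,1]>150)
print(cv2.minAreaRect((W[b][:,:2]*1000).astype(np.float32)),c[4],get_obs()['tool_rot'])
E
```

```text
time_s: 13.23
tool_pos: [0.519, 0.133, 0.1202]
tool_rot: [179.9, 0.1, -25.4]
force: [1.2, -0.3, -1.2]
grip_width: 0.0279
grasp_force: 25.0
[0.51854202 0.13419201 0.12026692]
t [ -5.2  -5.5 109.9] w [ 0.1   0.11 -0.29] tcp [0.5192 0.1319 0.1204] [ 1.799e+02  1.000e-01 -2.500e+01] time 13.48
[  29.   15.  -52.  105.   13.   66. -143.]
((510.675537109375, 146.34854125976562), (99.6139144897461, 178.6322021484375), 65.89164733886719) [0.58246644 0.10510313 0.28238162] [ 1.79901029e+02  1.12041049e-01 -2.49924861e+01]
```

```bash
python3 -m creep '[{"wx":0,"wy":0,"wz":0,"tx":-4,"ty":-5,"tz":25,"gripper":-1},{"wx":0,"wy":0,"wz":0,"tx":-4,"ty":-5,"tz":55,"gripper":-1},{"wx":0,"wy":0,"wz":0,"tx":-4,"ty":-5,"tz":80,"gripper":-1},{"wx":0,"wy":0,"wz":0,"tx":-4,"ty":-5,"tz":95,"gripper":-1},{"wx":0,"wy":0,"wz":0,"tx":-4,"ty":-5,"tz":100,"gripper":-1}]'
python3 -m creep '[{"wx":0,"wy":0,"wz":0,"tx":0,"ty":0,"tz":2,"gripper":-1},{"wx":0,"wy":0,"wz":0,"tx":0,"ty":0,"tz":4,"gripper":-1},{"wx":0,"wy":0,"wz":0,"tx":0,"ty":0,"tz":6,"gripper":-1},{"wx":0,"wy":0,"wz":0,"tx":0,"ty":0,"tz":8,"gripper":-1},{"wx":0,"wy":0,"wz":0,"tx":0,"ty":0,"tz":8,"gripper":-1}]'
python3 -c "
from h import *
for _ in range(5): optics.read_camera('wrist'); o=get_obs(); print(o['tool_pos'].round(4),o['force'].round(1))"
```

```text
time_s: 13.9
tool_pos: [0.5162, 0.1358, 0.0184]
tool_rot: [179.8, 0.3, -25.2]
force: [-0.3, -1.3, -1.3]
grip_width: 0.0278
grasp_force: 25.0
time_s: 14.32
tool_pos: [0.5187, 0.1395, 0.0144]
tool_rot: [-180.0, -0.1, -25.0]
force: [-0.3, -0.5, -1.2]
grip_width: 0.0279
grasp_force: 25.0
[0.5186 0.1396 0.0144] [ 0.1 -1.2 -0.6]
[0.5185 0.1397 0.0144] [ 0.2  0.2 -1.6]
[0.5185 0.1398 0.0143] [-0.4  0.4 -0.6]
[0.5184 0.1398 0.0142] [ 0.6 -0.  -1.3]
[0.5184 0.1398 0.0142] [ 0.5  0.1 -1.3]
```

Not in contact yet (force still at the reader's weight), so go down in 1 mm steps.

```bash
python3 -m creep '[{"wx":0,"wy":0,"wz":0,"tx":0,"ty":0,"tz":1,"gripper":-1},{"wx":0,"wy":0,"wz":0,"tx":0,"ty":0,"tz":1.5,"gripper":-1},{"wx":0,"wy":0,"wz":0,"tx":0,"ty":0,"tz":2,"gripper":-1},{"wx":0,"wy":0,"wz":0,"tx":0,"ty":0,"tz":2.5,"gripper":-1},{"wx":0,"wy":0,"wz":0,"tx":0,"ty":0,"tz":2.5,"gripper":-1}]'
python3 -m creep '[{"wx":0,"wy":0,"wz":0,"tx":0,"ty":0,"tz":0.5,"gripper":-1},{"wx":0,"wy":0,"wz":0,"tx":0,"ty":0,"tz":1,"gripper":-1},{"wx":0,"wy":0,"wz":0,"tx":0,"ty":0,"tz":1,"gripper":-1},{"wx":0,"wy":0,"wz":0,"tx":0,"ty":0,"tz":1,"gripper":-1},{"wx":0,"wy":0,"wz":0,"tx":0,"ty":0,"tz":1,"gripper":-1}]'
```

```text
time_s: 14.98
tool_pos: [0.518, 0.1397, 0.0112]
tool_rot: [-180.0, 0.0, -25.0]
force: [0.4, 0.2, -1.2]
grip_width: 0.0275
grasp_force: 25.0
time_s: 15.4
tool_pos: [0.5181, 0.1397, 0.0103]
tool_rot: [-180.0, 0.0, -25.0]
force: [-0.5, 0.1, -1.3]
grip_width: 0.0277
grasp_force: 25.0
```

```bash
python3 -m creep '[{"wx":0,"wy":0,"wz":0,"tx":0,"ty":0,"tz":0.5,"gripper":-1},{"wx":0,"wy":0,"wz":0,"tx":0,"ty":0,"tz":0.5,"gripper":-1},{"wx":0,"wy":0,"wz":0,"tx":0,"ty":0,"tz":0.5,"gripper":-1}]'
python3 -m creep '[{"wx":0,"wy":0,"wz":0,"tx":0,"ty":0,"tz":0.5,"gripper":-1},{"wx":0,"wy":0,"wz":0,"tx":0,"ty":0,"tz":0.5,"gripper":-1},{"wx":0,"wy":0,"wz":0,"tx":0,"ty":0,"tz":0.5,"gripper":-1}]'
```

```text
time_s: 15.65
tool_pos: [0.5182, 0.1397, 0.0099]
tool_rot: [-180.0, 0.0, -25.0]
force: [-0.2, 0.7, -0.7]
grip_width: 0.0279
grasp_force: 25.0
time_s: 15.9
tool_pos: [0.5181, 0.1397, 0.0098]
tool_rot: [180.0, -0.0, -25.0]
force: [-2.3, -1.6, 5.4]
grip_width: 0.0275
grasp_force: 25.0
```

Contact (5 N). Release, then rise.

```bash
python3 -m creep '[{"wx":0,"wy":0,"wz":0,"tx":0,"ty":0,"tz":0,"gripper":-0.2},{"wx":0,"wy":0,"wz":0,"tx":0,"ty":0,"tz":0,"gripper":0.3},{"wx":0,"wy":0,"wz":0,"tx":0,"ty":0,"tz":0,"gripper":0.6},{"wx":0,"wy":0,"wz":0,"tx":0,"ty":0,"tz":0,"gripper":1},{"wx":0,"wy":0,"wz":0,"tx":0,"ty":0,"tz":0,"gripper":1}]'
python3 -m creep '[{"wx":0,"wy":0,"wz":0,"tx":0,"ty":0,"tz":0,"gripper":1},{"wx":0,"wy":0,"wz":0,"tx":0,"ty":0,"tz":0,"gripper":1},{"wx":0,"wy":0,"wz":0,"tx":0,"ty":0,"tz":0,"gripper":1},{"wx":0,"wy":0,"wz":0,"tx":0,"ty":0,"tz":0,"gripper":1},{"wx":0,"wy":0,"wz":0,"tx":0,"ty":0,"tz":-5,"gripper":1}]'
python3 -m creep '[{"wx":0,"wy":0,"wz":0,"tx":0,"ty":0,"tz":-20,"gripper":1},{"wx":0,"wy":0,"wz":0,"tx":0,"ty":0,"tz":-50,"gripper":1},{"wx":0,"wy":0,"wz":0,"tx":0,"ty":0,"tz":-85,"gripper":1},{"wx":0,"wy":0,"wz":0,"tx":0,"ty":0,"tz":-120,"gripper":1},{"wx":0,"wy":0,"wz":0,"tx":0,"ty":0,"tz":-150,"gripper":1}]'
python3 - <<'E'
from h import *
[optics.read_camera('wrist') for _ in range(4)]
p,d,c=shot('wrist'); W=world(d,c); hsv=cv2.cvtColor(p,cv2.COLOR_RGB2HSV)
n=(np.hypot(W[...,0]-.513,W[...,1]-.141)<.1)&(d>0)&(W[...,2]<.06)
T=W[n&(W[...,2]>.03)]; print('reader',cv2.minAreaRect((T[:,:2]*1000).astype(np.float32)),np.percentile(T[:,2],[20,50,80]))
b=n&(W[...,2]<.02)&(hsv[...,0]>100)&(hsv[...,0]<125)&(hsv[...,1]>150); print('mat',cv2.minAreaRect((W[b][:,:2]*1000).astype(np.float32)))
p,d,c=shot('top'); W=world(d,c)
for X in [(.65,-.19),(.65,-.363)]:
    m=(np.hypot(W[...,0]-X[0],W[...,1]-X[1])<.07)&(d>0)&(W[...,2]>.02); P=W[m]; t=P[P[:,2]>P[:,2].max()-.012]; print('bottle',t.mean(0))
o=get_obs(); print(o['tool_pos'],o['grip_width'],o['force'],o['time_s'])
E
```

```text
time_s: 16.32
tool_pos: [0.5182, 0.1397, 0.0092]
tool_rot: [-180.0, 0.0, -25.0]
force: [0.5, -0.0, -0.3]
grip_width: 0.0538
grasp_force: 0.0
time_s: 16.73
tool_pos: [0.5174, 0.1395, 0.0137]
tool_rot: [180.0, 0.1, -25.0]
force: [-0.1, -0.8, -0.2]
grip_width: 0.0839
grasp_force: 0.0
time_s: 17.15
tool_pos: [0.5183, 0.1402, 0.167]
tool_rot: [-179.9, -0.1, -25.0]
force: [0.1, -0.1, -0.1]
grip_width: 0.0875
grasp_force: 0.0
reader ((518.6830444335938, 140.6119384765625), (39.890384674072266, 130.80413818359375), 63.69039535522461) [0.03596269 0.03724844 0.03854843]
mat ((519.3956909179688, 142.5405731201172), (98.99908447265625, 159.53651428222656), 65.59359741210938)
bottle [ 0.65209648 -0.19183815  0.11126801]
bottle [ 0.65163824 -0.36516644  0.09957719]
[0.51732026 0.13922104 0.16327959] 0.08653071285643626 [-0.37402475 -0.31090286  0.14862784] 17.45
```

The reader lies flat on the mat and the bottles haven't moved. Hand in.

```bash
python3 -c "
from cell import env; print(env.sign_off())"
```

```text
the job is handed in; nothing more can be done
None
```

I aimed the yellow reader at the amber bottle's tag from about 50 mm and held it there over two seconds. It is back flat on the mat and released, both tagged bottles measured unmoved, and the job was handed in at about 17.5 s.

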